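Pack a resin specimen against its sprung clamp with the spacer that fits

TASK

Find by trial the spacer that fits snugly in the gap between the white resin specimen block and the yellow sprung pad on the viewing cradle: it must be held by the pad, not loose, yet go in without being forced. Leave that spacer upright in the gap, fully down on the cradle's floor and let go, with the other two spacers standing upright in slots of the white rack. Work gently: never ram a spacer that is too thick or press it hard against the cradle, and leave the other things on the bench where they are.

Things in the scene. Friction and masses are not known exactly. Their poses are not given: they have to be found in the camera images.
- cradle: the viewing cradle, fixed; place and yaw vary. Dark base plate 175 x 110 x 12 mm; x runs across the gap towards the white block, z up. On -x a green housing 64 mm wide (y), 55 mm high carries the yellow pad; it is locked at a place that differs each time and is not measured: gap from block to free pad 7.6 to 19.5 mm. Origin: on the bench under the block's face, mid-width
- block_edge (a point): middle of the top edge of the fixed white specimen block's face, 74 mm above the bench; axes as the cradle. The block (pink brain slice on top) is 60 mm (x) by 70 mm (y), its flat upright face is the plane x = 0 and goes down to the cradle's floor
- seat (a point): point on the cradle's floor (12 mm above the bench) at the foot of the block's face, mid-width; axes as the cradle. The fitted spacer's underside rests at z = 0 here, one broad face against the block (x = 0), the spacer reaching to -x, its y within 12 mm of mid-width
- clamp_base (a point): point on the cradle's floor 60 mm from the block's face, below the clamp. The yellow pad faces the block, 44 mm wide, upright 14 to 40 mm above the bench, then a lead-in slopes 10 mm back up to 62 mm. It springs back by at most 4.6 mm, 4 N at first to 5.2 N. A fitting spacer goes down at under 15 N and drags; too thin: no drag; too thick: stops or jams with the pad at its stop. One always fits
- rack: white rack, fixed (place and yaw vary): base 80 x 250 x 12 mm, walls up to 34 mm above the bench form three slots, each 26 mm (x) by 52 mm (y), floor 12 mm above the bench, slot centres at x = 0 and y = -75, 0, +75 mm. Origin: centre of its underside, z up
- thin: thin spacer: upright yellow slab 12 mm thick (its x), 46 mm wide (y), 66 mm high; on top, centred, a black grip tab 12 mm thick (x), 30 mm wide, 36 mm high, to be gripped across its thickness. Origin: centre of its underside, z up. Starts standing in any slot of the rack
- medium: medium spacer: upright blue slab 16 mm thick (its x), 46 mm wide (y), 66 mm high; on top, centred, a black grip tab 14 mm thick (x), 30 mm wide, 36 mm high, to be gripped across its thickness. Origin: centre of its underside, z up. Starts standing in any slot of the rack
- thick: thick spacer: upright red slab 20 mm thick (its x), 46 mm wide (y), 66 mm high; on top, centred, a black grip tab 14 mm thick (x), 30 mm wide, 36 mm high, to be gripped across its thickness. Origin: centre of its underside, z up. Starts standing in any slot of the rack
- slide_box: bystander: a black flat slide box, 95 x 65 x 28 mm, to be left where it is
- slide_box2: bystander: a green flat slide box, 95 x 65 x 28 mm, to be left where it is
- dish: bystander: a low white dish, 90 mm across, 18 mm high, to be left where it is
- wash_bottle: bystander: a blue bottle with a green cap, 66 mm across, 160 mm high, to be left where it is
- beaker: bystander: a white beaker, 70 mm across, 90 mm high, to be left where it is
- brush: bystander: a hand brush lying flat, to be left where it is
There are look-alikes about, which are no part of the job. There is more than one size of the medium; the job needs the smallest.

How it is judged:
By the outcome, as a careful person would: the job done as asked, in the order asked, and still so for the second after the job is handed in, with the robot touching nothing.
It also fails if it takes over 72 s, if anything falls off the work surface, if the arm or the gripper's body presses on something with over 40 N, if the wrist force passes 120 N, or if a joint passes its speed limit or range.

ROBOT

A 6-joint arm with a two-finger parallel gripper is mounted at the origin on the work surface. World frame = base frame: x ahead of the robot, y to its left, z up, the work surface at z = 0. Lengths are in m, angles in rad, forces in N, time in s.
With the tool pointing down it reaches from about 0.35 to 0.875 m from the base axis. Payload 4.2 kg.
Tool frame: the origin (TCP) lies at the very end of the fingers, on their centre line; the grasp point (between the pads) lies 19 mm behind it; z points along the fingers, y is the line along which they close (so a half turn about z gives the same grasp; the last joint's range is limited). The gripper opens to 87 mm and grips with 3 to 60 N. Pads are 19 mm wide; open, the fingers measure 117 mm over their backs; the gripper's body (75 mm by 190 mm) begins 51 mm behind the grasp point.
Start: joints at [1.457, 0.385, 0.008, 0, -1.194, -0.259], TCP at [0.228, 0.582, 0.223] pointing down, gripper open.
Joint ranges: [-3.14, 3.14], [-1.21, 2.06], [-1.07, 1.41], [-3.16, 2.05], [-2.99, -0.16], [-3.1, 3.1]. Speed limits (rad/s): [2.79, 2.79, 3.14, 3.14, 3.14, 3.14].

INTERFACE

Orientations are given as a 3x3 rotation matrix whose columns are the frame's x, y, z axes.
In Python, from station import r gives the robot as it stands. The module is installed in compiled form; this text tells all that it offers.
- The arm moves only by the tool servo_tool, never from a script. Its argument "plan" is a list of rows, each a list of 5 numbers: the shift along the tool's x, y, z in units of 40 mm (1.0 is 40 mm), then the turn about the tool's z in degrees, then the closure, from 0 (fully open) to 1 (shut). A call has 1 to 12 rows; each row shifts and turns the commanded pose from where the row before left it, along the tool's axes as they then stand; what a row does not reach is not made up. A row lasts 1/10 s, in which the tool goes at most 50 mm and 8.59 degrees, less where a joint would pass 70% of its speed; a pose out of reach is approached as far as the arm can. A call is refused whole if a number of a shift passes 1 or a number of a turn 8.59, either way. A call with a gripper value outside its range is refused whole. The fingers move at their own pace and stop on an object; "newtons" is the grip in N (left out, the last holds). Time passes only in rows, so rows that do not move let the fingers close. It gives the time, the measured TCP pose, the force, the opening and the grip force at its end, in the units of the state.
- r.get_obs(): the state, without advancing time (a new reading comes with each control period).
- r.camera(name): name is "scene" or "side" or "wrist"; returns the picture (400x640x3 uint8, red, green, blue); there is no depth.
- r.camera_model(name): a dict with "camera_matrix" (3x3 intrinsics, pixels), "R" (3x3) and "t" (3): a world point X has camera coordinates R X + t. Camera axes: x right, y down, z forward; pixel columns grow to the right and rows downward; lengths in m; the calibration is good to about 2 mm. A picture is of the moment at which its call begins: read the wrist's pose just before it. camera_model takes no time and is no camera call; for the wrist camera it gives the pose at the moment of the call.
- r.hand_in(): hands the job in; it is judged then, once.
The state is a dict: "time": time; "joints": joint angles; "dq": joint speeds; "tau": joint torques, N m; "ee_pos": TCP position; "orientation": TCP orientation; "ft_force": force on the tool from outside, world axes, zero at the start; "torque": the same for the moment, N m; "grip_width": finger opening in m; "grip_force": force on a finger pad.
Only numpy, scipy, OpenCV 4.12 (cv2) and the standard library are available. Lean on these libraries where they do the work, as an engineer would, in place of code of your own. Each camera call takes 0.05 s, during which the arm holds its last target. There are 200 camera calls.

## Working session

There is one attempt and no reset: what is moved stays moved. The work goes in short steps, Python scripts to look and compute and a tool call to move; the robot and the scene stay as the last step left them, time stands still between calls to the robot, and variables do not carry over. Pictures are saved under pics/ and viewed, at most 10 in all, crops included, and the job is handed in when it is done.

Besides the shell and the picture viewer there is one more tool, called after "Emit:" as a command line: name --pt "numbers of a row" for each row, then --argument value for the rest. servo_tool: Moves the arm, as the interface text tells. Its arguments: {"type":"object","properties":{"plan":{"type":"array"},"newtons":{"type":"number"}},"required":["plan"]}

```bash
mkdir -p pics; python3 - <<'E'
from station import r
import cv2,numpy as np
for n in("scene","side"):
    im=r.camera(n);cv2.imwrite(f"pics/{n}0.png",im[:,:,::-1])
    m=r.camera_model(n);print(n,m["camera_matrix"].round(1).tolist(),(-m["R"].T@m["t"]).round(3),m["R"].round(2).tolist())
o=r.get_obs();print(o["time"],o["ee_pos"],o["orientation"].round(3) if hasattr(o["orientation"],'round') else o["orientation"],o["grip_width"])
E
```

```text
scene [[380.6, 0.0, 323.1], [0.0, 380.6, 197.6], [0.0, 0.0, 1.0]] [1.234 0.393 0.779] [[-0.55, 0.84, -0.02], [0.56, 0.35, -0.75], [-0.62, -0.42, -0.67]]
side [[431.8, 0.0, 319.0], [0.0, 431.8, 198.6], [0.0, 0.0, 1.0]] [ 0.276 -0.695  0.798] [[0.91, -0.41, 0.01], [-0.29, -0.66, -0.7], [0.29, 0.64, -0.72]]
0.1 [0.22741674 0.58157088 0.22157867] [[ 0.931 -0.364 -0.001]
 [-0.364 -0.931 -0.002]
 [ 0.     0.002 -1.   ]] 0.08671554212478048
```

View pics/scene0.png

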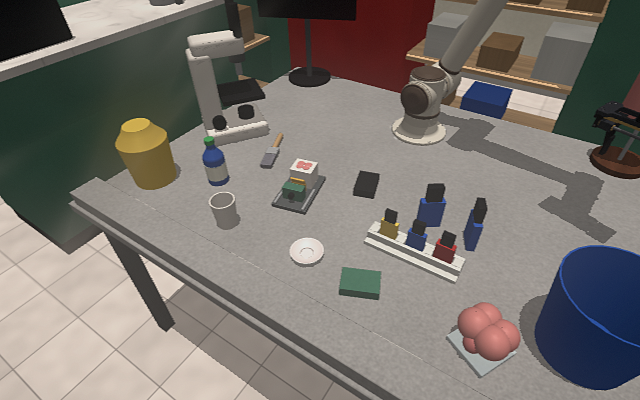

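View pics/side0.png

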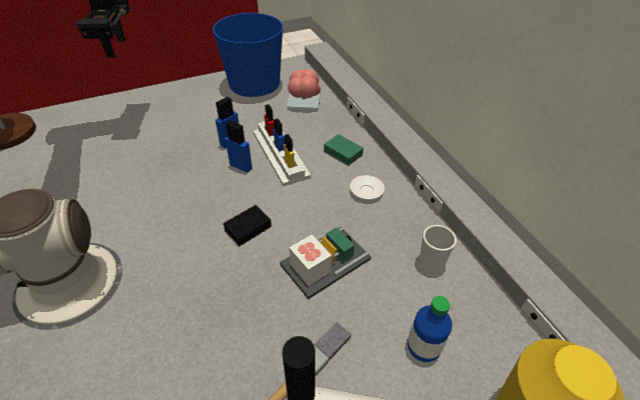

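The scene view shows the rack at about (415,250), with yellow at (390,225), blue at (417,237) and red at (445,248). The cradle is at (300,185). There are three blue candidates: (417,237) in the rack, and (432,205) and (474,225), both larger and on the bench. The one in the rack is the smallest and fits "starts in a rack slot". I'll confirm that in an enlarged crop.

```bash
python3 - <<'E'
import cv2,numpy as np
a=cv2.imread("pics/scene0.png");b=cv2.imread("pics/side0.png")
c=lambda im,x,y,w=100,h=75:cv2.resize(im[y:y+h,x:x+w],(400,300),interpolation=cv2.INTER_CUBIC)
w=lambda im,x,y:cv2.resize(im[y:y+105,x:x+140],(400,300),interpolation=cv2.INTER_CUBIC)
cv2.imwrite("pics/crop1.png",np.vstack([np.hstack([w(a,355,180),c(a,250,145)]),np.hstack([w(b,200,90),c(b,275,220)])]))
E
```

```text
(no output)
```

View pics/crop1.png

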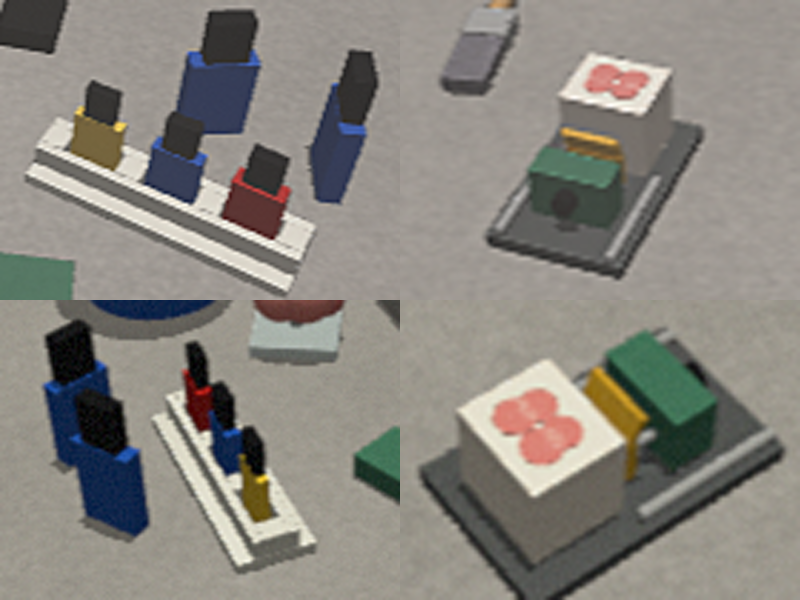

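The blue spacer in the rack is clearly the smallest of the three. The scene order in the rack is thin, medium, thick. Next I'll cast rays for the block's top corners and the tab tops.

```bash
cat >h.py <<'E'
from station import r
import cv2,numpy as np
def ray(n,p,z,m=None):
    m=m or r.camera_model(n);K,R,t=map(np.array,(m["camera_matrix"],m["R"],m["t"]))
    d=R.T@np.linalg.solve(K,[*p,1]);c=-R.T@t;return c+d*(z-c[2])/d[2]
def proj(n,X,m=None):
    m=m or r.camera_model(n);q=m["camera_matrix"]@(m["R"]@np.array(X)+m["t"]);return q[:2]/q[2]
E
python3 - <<'E'
from h import *
for n,P in(("scene",[(299.2,158),(290.7,168),(313.7,173.7),(318.2,162.5)]),("side",[(312,235),(290,247),(309.2,268.7),(330.7,255)])):
    Q=np.array([ray(n,p,.074)[:2] for p in P]);print(n,Q.round(3).tolist(),Q.mean(0).round(3))
for n,P in(("scene",[(391.4,210.8),(419.7,222),(448.8,233.2)]),("side",[(288.9,136.2),(277.7,120.8),(269,107)])):
    print(n,np.array([ray(n,p,.114)[:2] for p in P]).round(3).tolist())
m=r.camera_model("wrist");o=r.get_obs();R=np.array(o["orientation"])
print(m["camera_matrix"][0],(R.T@(-m["R"].T@m["t"]-o["ee_pos"])).round(3),(m["R"]@R).round(3).tolist())
E
```

```text
scene [[0.463, -0.216], [0.519, -0.208], [0.505, -0.132], [0.451, -0.152]] [ 0.484 -0.177]
side [[0.51, -0.148], [0.454, -0.159], [0.47, -0.226], [0.524, -0.212]] [ 0.489 -0.186]
scene [[0.567, 0.149], [0.566, 0.224], [0.565, 0.296]]
side [[0.572, 0.147], [0.569, 0.221], [0.569, 0.292]]
[313.12707606   0.         321.05767627] [ 0.073 -0.    -0.161] [[-0.0, 1.0, -0.0], [-0.964, -0.0, -0.266], [-0.266, 0.0, 0.964]]
```

Emit:
servo_tool --pt "0 0 -0.5 8.58 0" --pt "0 0 -0.5 8.58 0" --pt "0 0 0 8.58 0" --pt "0 0 0 8.58 0" --pt "0 0 0 8.58 0" --pt "0 0 0 8.58 0" --pt "0 0 0 8.58 0" --pt "0 0 0 8.58 0"

```text
time: 0.9
ee_pos: [0.2275, 0.5818, 0.2619]
orientation: [[-0.006, -1.0, -0.0], [-1.0, 0.006, -0.001], [0.001, 0.0, -1.0]]
ft_force: [0.5, 0.1, -0.5]
grip_width: 0.0871
grip_force: 0.0
```

```bash
python3 - <<'E'
from h import *
from scipy.optimize import brentq
for b,t in(((430,226),(435.5,185)),((468.7,250),(480,199))):
    B=ray("scene",b,0);print(B.round(3),[ (z,ray("scene",t,z).round(3)[:2].tolist()) for z in(.12,.16,.2)])
o=r.get_obs();print(o["ee_pos"],np.array(o["orientation"]).round(3).tolist(),o["joints"])
E
```

```text
[0.451 0.225 0.   ] [(0.12, [0.42, 0.207]), (0.16, [0.469, 0.218]), (0.2, [0.519, 0.23])]
[0.48  0.344 0.   ] [(0.12, [0.413, 0.323]), (0.16, [0.463, 0.327]), (0.2, [0.513, 0.332])]
[0.22749719 0.58176785 0.2618763 ] [[-0.006, -1.0, -0.0], [-1.0, 0.006, -0.001], [0.001, 0.0, -1.0]] [ 1.45655466e+00  3.62058074e-01  7.23775501e-02 -3.51901419e-04
 -1.28238294e+00 -1.46278467e+00]
```

Emit:
servo_tool --pt "0.8 -0.7 0 0 0" --pt "0.8 -0.7 0 0 0" --pt "0.8 -0.7 0 0 0" --pt "0.8 -0.7 0 0 0" --pt "0.8 -0.7 0 0 0" --pt "0.8 -0.7 0 0 0" --pt "0.8 -0.7 0 0 0" --pt "0.8 -0.7 0 0 0" --pt "0.8 -0.7 0 0 0" --pt "0.8 -0.7 0 0 0" --pt "0.8 -0.7 0 0 0" --pt "0.8 -0.7 0 0 0"

```text
time: 2.1
ee_pos: [0.5643, 0.1965, 0.2621]
orientation: [[0.0, -1.0, -0.001], [-1.0, -0.0, -0.0], [0.0, 0.001, -1.0]]
ft_force: [1.1, 0.2, 0.2]
grip_width: 0.0871
grip_force: 0.0
```

```bash
python3 - <<'E'
from h import *
o=r.get_obs();print(o["time"],o["ee_pos"],np.array(o["orientation"]).round(3).tolist(),o["joints"].round(2),o["dq"].round(2))
im=r.camera("wrist");cv2.imwrite("pics/w1.png",im[:,:,::-1])
m=r.camera_model("wrist");np.savez("w1.npz",**m)
E
```

```text
2.1 [0.56427999 0.19652125 0.26210848] [[0.0, -1.0, -0.001], [-1.0, -0.0, -0.0], [0.0, 0.001, -1.0]] [ 0.61  0.31  0.   -0.   -1.26 -0.61] [-0.74  0.26  0.37  0.   -0.1   0.74]
```

View pics/w1.png

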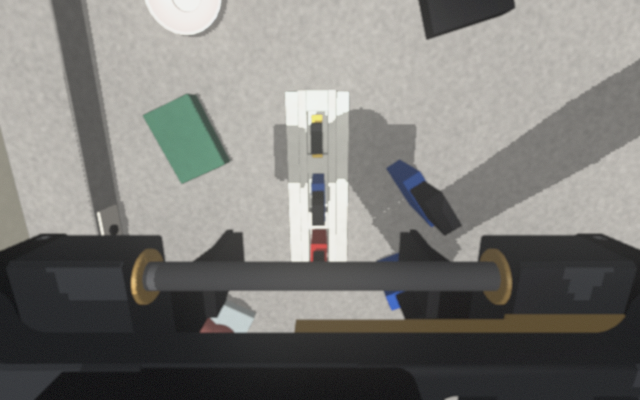

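The wrist view shows the rack upright in the image at x≈318, with tabs at about (317,138), (318,203) and (319,245). A big look-alike's top is at about (440,210). I'll measure with the arm at rest.

```bash
python3 - <<'E'
from h import *
o=r.get_obs();m=r.camera_model("wrist");print(o["ee_pos"].round(4),abs(o["dq"]).max().round(3))
im=r.camera("wrist");m2=r.camera_model("wrist");print(proj("wrist",[.567,.148,.114],m),proj("wrist",[.567,.148,.114],m2))
g=im.max(2);sub=(g<70).astype(np.uint8)
sub[:, :302]=0;sub[:,336:]=0;sub[232:]=0
n,l,s,c=cv2.connectedComponentsWithStats(sub)
for i in range(1,n):
    if s[i,4]>60:
        x,y,w,h,a=s[i]; print(s[i],c[i].round(1),[ray("wrist",p,.114,m2).round(4)[:2].tolist() for p in((x,y),(x+w,y+h))])
# rack edges: bright mask row extents
for v in(100,130,165,180,210,225):
    row=im[v].min(1)>200;u=np.where(row[270:365])[0]+270
    if len(u):print(v,u.min(),u.max(),[ray("wrist",(q,v),z,m2).round(4)[:2].tolist() for q,z in((u.min(),.012),(u.max()+1,.034))])
for p in((412,185),(428,183),(460,233),(445,234)):print(p,ray("wrist",p,.15,m2).round(3)[:2])
cv2.imwrite("pics/w2.png",cv2.resize(im[80:260,240:480,::-1],(800,600),interpolation=cv2.INTER_CUBIC))
E
```

```text
[0.5674 0.1924 0.2617] 0.132
[321.59473978 143.50710674] [319.59153662 141.34117895]
100 287 351 [[0.6077, 0.1052], [0.5285, 0.1066]]
130 304 307 [[0.5872, 0.142], [0.5812, 0.141]]
180 312 344 [[0.5778, 0.2074], [0.5355, 0.2031]]
210 292 349 [[0.6058, 0.2491], [0.5284, 0.2428]]
225 292 349 [[0.6065, 0.2709], [0.528, 0.2635]]
(412, 185) [0.485 0.184]
(428, 183) [0.471 0.182]
(460, 233) [0.437 0.23 ]
(445, 234) [0.451 0.231]
```

View pics/w2.png

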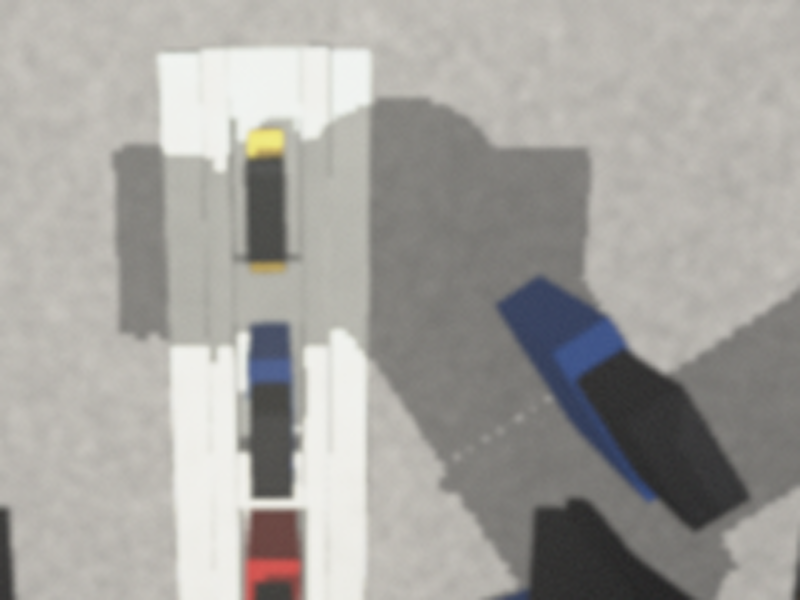

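```bash
python3 - <<'E'
from h import *
o=r.get_obs();m=r.camera_model("wrist");print(o["ee_pos"].round(4),np.array(o["orientation"]).round(4).tolist(),o["joints"].round(2))
f=lambda a,b:(240+.3*a-.5,80+.3*b-.5)
for n,p in(("thin c",f(266,160)),("thin far",f(266,262)),("med far",f(272,497))):print(n,ray("wrist",p,.114,m).round(4))
for p in(f(264.5,60),f(271.5,595)):print(ray("wrist",p,.012,m).round(4))
E
```

```text
[0.5657 0.1944 0.2614] [[-0.0057, -1.0, -0.0012], [-1.0, 0.0057, -0.0015], [0.0015, 0.0012, -1.0]] [ 0.6   0.32  0.    0.   -1.26 -0.61]
thin c [0.5672 0.1349 0.114 ]
thin far [0.5674 0.1643 0.114 ]
med far [0.5661 0.2382 0.114 ]
[0.5679 0.1025 0.012 ]
[0.5666 0.3213 0.012 ]
```

Emit:
servo_tool --pt "1 0 0 0 0" --pt "1 0 0 0 0" --pt "1 0 0 0 0" --pt "1 0 0 0 0" --pt "1 0.2 0.2 0 0" --pt "1 0.2 0.2 0 0" --pt "1 0.2 0.2 0 0" --pt "1 0.2 0.2 0 0" --pt "0.9 0.2 0.2 0 0" --pt "0 0 0 -5.5 0" --pt "0 0 0 -6 0" --pt "0 0 0 0 0"

```text
time: 3.4
ee_pos: [0.5232, -0.1579, 0.2221]
orientation: [[0.199, -0.98, -0.001], [-0.98, -0.199, 0.0], [-0.0, 0.001, -1.0]]
ft_force: [0.1, -0.2, 0.6]
grip_width: 0.087
grip_force: 0.0
```

```bash
python3 - <<'E'
from h import *
o=r.get_obs();m=r.camera_model("wrist");print(o["ee_pos"].round(4),np.array(o["orientation"]).round(4).tolist(),abs(o["dq"]).max().round(3))
im=r.camera("wrist");np.savez("w3.npz",**m)
u,v=proj("wrist",[.525,-.176,.05],m);print(u,v)
u,v=int(u),int(v);y0=max(v-90,0);x0=u-120
cv2.imwrite("pics/w3raw.png",im[:,:,::-1])
print(x0,y0);cv2.imwrite("pics/w3.png",cv2.resize(im[y0:y0+180,x0:x0+240,::-1],(800,600),interpolation=cv2.INTER_CUBIC))
E
```

```text
[ 0.5232 -0.1579  0.2221] [[0.1988, -0.98, -0.0009], [-0.98, -0.1988, 0.0002], [-0.0004, 0.0008, -1.0]] 0.077
322.9904403111917 165.90055646747606
202 75
```

View pics/w3.png

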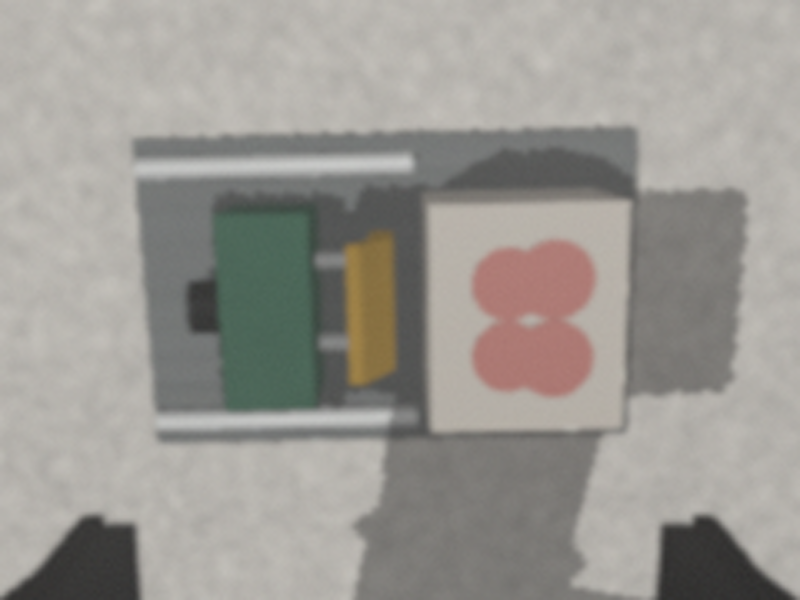

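The view shows the block's face top edge from (422,200) to (430,432). The yellow pad's face is at x≈396, rows 233 to 372. I'll compute the gap and yaw from those.

```bash
python3 - <<'E'
from h import *
m=dict(np.load("w3.npz"));f=lambda a,b:(202+.3*a-.5,75+.3*b-.5)
c=np.array([ray("wrist",f(*p),.074,m)[:2] for p in((422,200),(430,432),(626,432),(634,197))]);print(c.round(4).tolist())
y=c[0]-c[1] if (c[0]-c[1])[1]<0 else c[1]-c[0]
print("len",np.linalg.norm(c[0]-c[1]),"yaw face",np.degrees(np.arctan2(*y[::-1])), "edge x",np.degrees(np.arctan2(*(c[3]-c[0])[::-1])),np.degrees(np.arctan2(*(c[2]-c[1])[::-1])))
n=np.array([y[1],-y[0]])/np.linalg.norm(y);mid=(c[0]+c[1])/2;print("mid",mid,"n",n)
for z in(.014,.04):print(z,[((ray("wrist",f(*p),z,m)[:2]-mid)@n).round(4) for p in((395,240),(397,365))])
E
```

```text
[[0.5272, -0.2108], [0.5105, -0.1426], [0.4512, -0.1545], [0.4671, -0.2238]]
len 0.07025600527788008 yaw face -76.20136140103 edge x -167.7669433140616 -168.58191095767822
mid [ 0.51885691 -0.17668278] n [-0.97113995 -0.23851038]
0.014 [np.float64(-0.0087), np.float64(-0.0098)]
0.04 [np.float64(-0.0085), np.float64(-0.0096)]
```

Gap is about 9 mm, so the thin spacer (12 mm) is the likely fit. I'll try it first.

Emit:
servo_tool --pt "0 0 0 5.7 0.3" --pt "0 0 0 5.8 0.3" --pt "-1 0 0 0 0.3" --pt "-1 -0.2 0 0 0.3" --pt "-1 -0.2 0 0 0.3" --pt "-1 -0.2 0 0 0.3" --pt "-1 -0.2 0 0 0.3" --pt "-1 -0.2 0 0 0.3" --pt "-1 -0.1 0 0 0.3" --pt "-0.7 0 0 0 0.3" --pt "0 0 0 0 0.3" --pt "0 0 0 0 0.3"

```text
time: 4.65
ee_pos: [0.5671, 0.151, 0.2222]
orientation: [[0.001, -1.0, -0.001], [-1.0, -0.001, -0.0], [0.0, 0.001, -1.0]]
ft_force: [-0.3, 0.6, 0.6]
grip_width: 0.0609
grip_force: 0.0
```

Emit:
servo_tool --pt "0.04 0 0.9 0 0.3" --pt "0 0 0.9 0 0.3" --pt "0 0 0.8 0 0.3" --pt "0 0 0.5 0 0.3" --pt "0 0 0.25 0 0.3" --pt "0 0 0 0 0.3" --pt "0 0 0 0 1" --pt "0 0 0 0 1" --pt "0 0 0 0 1" --pt "0 0 0 0 1" --pt "0 0 0 0 1" --pt "0 0 0 0 1" --newtons 30

```text
time: 5.85
ee_pos: [0.5676, 0.1485, 0.0888]
orientation: [[0.0, -1.0, 0.0], [-1.0, -0.0, 0.0], [-0.0, -0.0, -1.0]]
ft_force: [-0.1, 0.3, -1.8]
grip_width: 0.0207
grip_force: 0.0
```

Emit:
servo_tool --pt "0 0 0 0 1" --pt "0 0 0 0 1" --pt "0 0 0 0 1" --pt "0 0 0 0 1"

```text
time: 6.25
ee_pos: [0.5676, 0.1485, 0.0886]
orientation: [[0.0, -1.0, 0.0], [-1.0, -0.0, -0.0], [0.0, -0.0, -1.0]]
ft_force: [-0.3, -0.4, -0.2]
grip_width: 0.012
grip_force: 30.0
```

Emit:
servo_tool --pt "0 0 -0.3 0 1" --pt "0 0 -0.7 0 1" --pt "0 0 -0.8 0 1" --pt "0 0 -0.7 0 1" --pt "0.6 0 0 0 1" --pt "0.9 0.15 0 0 1" --pt "0.9 0.2 0 0 1" --pt "0.9 0.2 0 0 1" --pt "0.9 0.2 0 0 1" --pt "0.9 0.2 0 0 1" --pt "0.9 0.1 0 0 1" --pt "0.9 0 0 0 1"

```text
time: 7.45
ee_pos: [0.5249, -0.1289, 0.1897]
orientation: [[0.0, -1.0, 0.001], [-1.0, -0.0, 0.0], [-0.0, -0.001, -1.0]]
ft_force: [0.8, 0.6, -0.5]
grip_width: 0.0119
grip_force: 30.0
```

Emit:
servo_tool --pt "0.7 0 0 0 1" --pt "0.39 0 0 -4 1" --pt "0 0 0 -5 1" --pt "0 0 0 -3.5 1" --pt "0 0 0 0 1" --pt "0 0 0 0 1" --pt "0 0 0 0 1"

```text
time: 8.15
ee_pos: [0.5256, -0.171, 0.1888]
orientation: [[0.216, -0.976, 0.0], [-0.976, -0.216, -0.0], [0.0, -0.0, -1.0]]
ft_force: [-0.3, 0.9, 0.3]
grip_width: 0.0115
grip_force: 30.0
```

```bash
python3 - <<'E'
from h import *
o=r.get_obs();m=r.camera_model("wrist");print(o["ee_pos"].round(4),np.array(o["orientation"]).round(4).tolist(),abs(o["dq"]).max().round(3),o["grip_width"],o["ft_force"])
im=r.camera("wrist");np.savez("w4.npz",**m)
u,v=proj("wrist",[.525,-.176,.074],m);print(u,v)
u,v=int(u),int(v);y0=max(v-90,0);x0=u-120
print(x0,y0);cv2.imwrite("pics/w4.png",cv2.resize(im[y0:y0+180,x0:x0+240,::-1],(800,600),interpolation=cv2.INTER_CUBIC))
E
```

```text
[ 0.5256 -0.171   0.1888] [[0.2159, -0.9764, 0.0003], [-0.9764, -0.2159, -0.0], [0.0001, -0.0003, -1.0]] 0.004 0.011525306019059604 [-0.29081162  0.87643999  0.27992175]
323.42637749519025 190.82500333645245
203 100
```

View pics/w4.png

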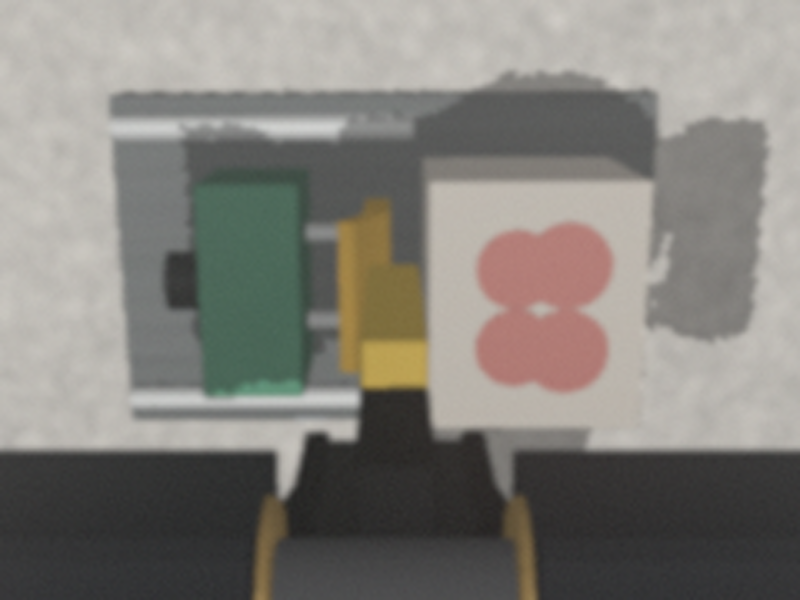

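The view shows the held spacer's foot right edge at (418,265) and its left edge at (362,265). The block's face edge runs from (426,182) to (432,428). I'll check the clearance.

```bash
python3 - <<'E'
from h import *
m=dict(np.load("w4.npz"));f=lambda a,b:(203+.3*a-.5,100+.3*b-.5)
R=np.array([[-.9764,-.2159],[.2159,-.9764]]);o=np.array([.5256,-.171])
P=lambda p,z:(R@(ray("wrist",f(*p),z,m)[:2]-o)*1000).round(1)
print("block",[P(p,.074) for p in((426,182),(432,428))],"foot",[P(p,.1122) for p in((362,265),(418,265))],"slabtop",[P(p,.1782) for p in((361,340),(427,340))],"pad top z62",[P(p,.062) for p in((338,222),(342,370))],"pad",[P(p,.04) for p in((390,205),)])
E
```

```text
block [array([ 7.7, 38. ]), array([  9.8, -31. ])] foot [array([-8.2, 23.5]), array([ 4.8, 23.5])] slabtop [array([-6.4, 24. ]), array([ 4.9, 24. ])] pad top z62 [array([-16.4,  25.4]), array([-15.9, -17.7])] pad [array([-2. , 26.9])]
```

Emit:
servo_tool --pt "0.09 0.06 0 -0.8 1" --pt "0 0 0.3 0 1" --pt "0 0 0.3 0 1" --pt "0 0 0.1 0 1" --pt "0 0 0.1 0 1" --pt "0 0 0.05 0 1" --pt "0 0 0.05 0 1" --pt "0 0 0.05 0 1" --pt "0 0 0.05 0 1" --pt "0 0 0.05 0 1" --pt "0 0 0.05 0 1"

```text
time: 9.3
ee_pos: [0.5241, -0.1752, 0.1445]
orientation: [[0.23, -0.973, 0.0], [-0.973, -0.23, -0.0], [0.0, -0.0, -1.0]]
ft_force: [0.4, -0.3, -0.2]
grip_width: 0.0115
grip_force: 30.0
```

Emit:
servo_tool --pt "0 0 0.1 0 1" --pt "0 0 0.1 0 1" --pt "0 0 0.1 0 1" --pt "0 0 0.1 0 1" --pt "0 0 0 0 1"

```text
time: 9.8
ee_pos: [0.5237, -0.1751, 0.1278]
orientation: [[0.23, -0.973, -0.001], [-0.973, -0.23, 0.0], [-0.0, 0.001, -1.0]]
ft_force: [0.4, 0.0, -1.2]
grip_width: 0.0117
grip_force: 30.0
```

Emit:
servo_tool --pt "0 0 0.07 0 1" --pt "0 0 0.07 0 1" --pt "0 0 0.07 0 1" --pt "0 0 0 0 1"

```text
time: 10.2
ee_pos: [0.5237, -0.1752, 0.1199]
orientation: [[0.23, -0.973, -0.001], [-0.973, -0.23, -0.0], [-0.0, 0.001, -1.0]]
ft_force: [0.1, -0.5, -1.1]
grip_width: 0.0121
grip_force: 30.0
```

Emit:
servo_tool --pt "0 0 0.05 0 1" --pt "0 0 0.05 0 1" --pt "0 0 0.05 0 1" --pt "0 0 0 0 1"

```text
time: 10.6
ee_pos: [0.5239, -0.1756, 0.1148]
orientation: [[0.23, -0.973, -0.0], [-0.973, -0.23, -0.001], [0.001, 0.0, -1.0]]
ft_force: [-2.0, -0.7, 3.6]
grip_width: 0.0117
grip_force: 30.0
```

Emit:
servo_tool --pt "0 0 0.05 0 1" --pt "0 0 0.05 0 1" --pt "0 0 0.05 0 1" --pt "0 0 0 0 1"

```text
time: 11.0
ee_pos: [0.5238, -0.1751, 0.1076]
orientation: [[0.23, -0.973, -0.001], [-0.973, -0.23, 0.0], [-0.0, 0.001, -1.0]]
ft_force: [-1.4, -0.9, 0.8]
grip_width: 0.0117
grip_force: 30.0
```

Emit:
servo_tool --pt "0 0 0.1 0 1" --pt "0 0 0.1 0 1" --pt "0 0 0.1 0 1"

```text
time: 11.3
ee_pos: [0.5238, -0.1751, 0.0956]
orientation: [[0.23, -0.973, -0.001], [-0.973, -0.23, 0.0], [-0.0, 0.001, -1.0]]
ft_force: [-2.7, -1.0, 4.3]
grip_width: 0.0122
grip_force: 30.0
```

Emit:
servo_tool --pt "0 0 0.05 0 1" --pt "0 0 0.05 0 1"

```text
time: 11.5
ee_pos: [0.5238, -0.1751, 0.0918]
orientation: [[0.23, -0.973, -0.001], [-0.973, -0.23, 0.0], [-0.0, 0.001, -1.0]]
ft_force: [-2.1, -0.6, 3.7]
grip_width: 0.0119
grip_force: 30.0
```

Steady drag of about 4 N while sliding, with the pad pushing it towards the block. That is a fit. I'll bring it down to the floor.

Emit:
servo_tool --pt "0 0 0.04 0 1" --pt "0 0 0.03 0 1" --pt "0 0 0 0 1"

```text
time: 11.8
ee_pos: [0.5238, -0.1751, 0.089]
orientation: [[0.23, -0.973, -0.001], [-0.973, -0.23, 0.0], [-0.0, 0.001, -1.0]]
ft_force: [-2.1, -0.5, 1.0]
grip_width: 0.0118
grip_force: 30.0
```

Emit:
servo_tool --pt "0 0 0.02 0 1" --pt "0 0 0 0 1"

```text
time: 12.0
ee_pos: [0.5239, -0.1751, 0.0885]
orientation: [[0.23, -0.973, -0.0], [-0.973, -0.23, 0.0], [-0.0, 0.0, -1.0]]
ft_force: [-3.6, -0.2, 3.8]
grip_width: 0.0116
grip_force: 30.0
```

Emit:
servo_tool --pt "0 0 0.02 0 1" --pt "0 0 0 0 1" --pt "0 0 0 0 1"

```text
time: 12.3
ee_pos: [0.5239, -0.1751, 0.0885]
orientation: [[0.23, -0.973, -0.0], [-0.973, -0.23, -0.0], [0.0, 0.0, -1.0]]
ft_force: [-5.7, 0.6, 7.6]
grip_width: 0.0118
grip_force: 30.0
```

Emit:
servo_tool --pt "0 0.02 -0.02 0 1" --pt "0 0 0 0 1"

```text
time: 12.5
ee_pos: [0.5237, -0.1752, 0.0885]
orientation: [[0.23, -0.973, 0.001], [-0.973, -0.23, 0.0], [0.0, -0.001, -1.0]]
ft_force: [-1.0, 1.3, 1.9]
grip_width: 0.0116
grip_force: 30.0
```

Emit:
servo_tool --pt "0 0 0 0 0.5" --pt "0 0 0 0 0.5" --pt "0 0 0 0 0.5" --pt "0 0 0 0 0.5" --pt "0 0 -0.3 0 0.5" --pt "0 0 -0.8 0 0.5" --pt "0 0 -0.9 0 0.5" --pt "0 0 -0.9 0 0.5" --pt "0 0 -0.6 0 0.5" --pt "0 0 0 0 0.5" --pt "0 0 0 0 0.5"

```text
time: 13.6
ee_pos: [0.5233, -0.1752, 0.2296]
orientation: [[0.23, -0.973, 0.002], [-0.973, -0.23, 0.0], [0.0, -0.002, -1.0]]
ft_force: [-0.4, 0.0, -0.5]
grip_width: 0.0432
grip_force: 0.0
```

```bash
python3 - <<'E'
from h import *
o=r.get_obs();m=r.camera_model("wrist");print(o["ee_pos"].round(4),o["ft_force"])
a=r.camera("wrist");u,v=proj("wrist",[.525,-.176,.06],m);u,v=int(u),int(v);print(u,v)
S=r.camera("scene");T=r.camera("side")
z=lambda im,x,y,w,h:cv2.resize(im[y:y+h,x:x+w,::-1],(400,300),interpolation=cv2.INTER_CUBIC)
cv2.imwrite("pics/f1.png",np.vstack([np.hstack([z(a,u-100,max(v-75,0),200,150),z(S,250,130,100,75)]),np.hstack([z(T,275,210,100,75),z(S,355,180,140,105)])]))
E
```

```text
[ 0.5233 -0.1752  0.2296] [-0.44382037  0.00566177 -0.47138278]
320 182
```

View pics/f1.png

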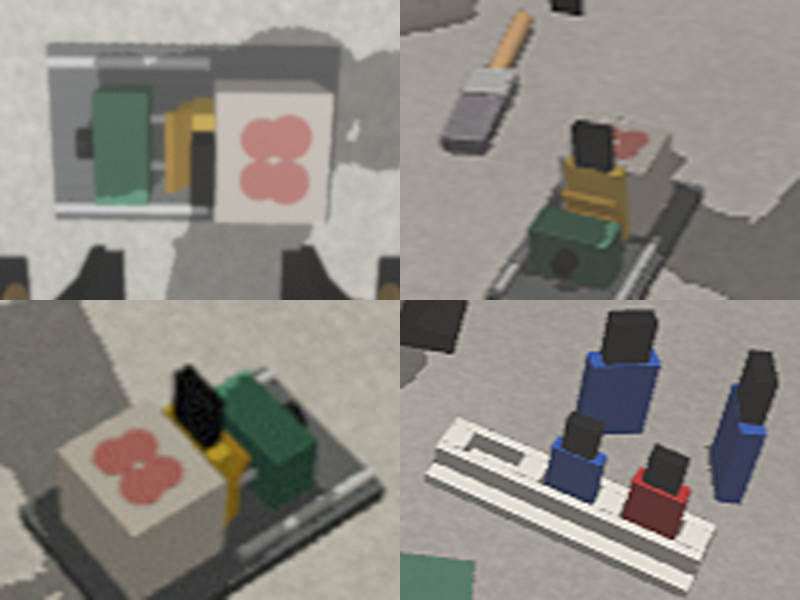

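The wrist, scene and side crops show the thin spacer upright against the block, with the pad bearing on it. Medium and thick are still upright in the rack, the bystanders have not moved, and the gripper is clear.

```bash
python3 -c "
from station import r
print(r.hand_in())"
```

```text
the job is handed in; nothing more can be done
None
```

The thin 12 mm spacer fits: it went in with about 4 N of steady drag and now stands released on the cradle floor, while medium and thick, never tried because the gap measured about 9 mm, are still upright in the rack; handed in at about 14 s.

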